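# Clear the clamping plate and clamp two circuit boards in it

## Task

Scrape every loose plastic chip off the clamping plate into its blue catch tray with the scraper block, never with the fingers. Only then lay both circuit boards flat and side by side on the cleared plate, between the rail and the red jaw and wholly on the plate, each with its slots pointing across from jaw to rail, and push the jaw up gently until you feel it hold the boards snugly against the rail. In the end the scraper stands upright on its orange mat again, everything is let go, and the bottle, screwdriver and disk drive have been left alone.

Things in the scene. Friction and masses are not known exactly. Their poses are not given: they have to be found in the camera images.
- station: Board-clamping station fixed to the bench, long along its own y; origin on the bench under the middle of its plate. Aluminium plate 210 (x) by 240 (y, -120 to +120), top 65 above the bench. A low blue wall 18 high closes its +y end (inner face y = +112); the -y end has no lip and drops into a blue catch tray. Steel rail along the far (+x) side, sliding red jaw along the near side.
- plate_mid (a point): Point on the plate's top surface (65 above the bench), straight above the station's origin; axes as the station's. Rail and jaw stand 16 to 17 above the plate and run from y = -120 to +108; between them lies the channel, 117 to 140 wide at the start, in which the chips lie.
- tray (a point): Centre of the inner floor (6 above the bench) of the blue catch tray at the station's -y end; axes as the station's. Inside 194 (x) by 96 (y); its near, far and outer walls reach 75 above the bench (10 above the plate), the fourth side is the plate's end.
- fence_face (a point): Point on the clamping face (towards -x of the station) of the steel rail, at the height of the plate's top, station y = 0; axes as the station's. The rail does not yield; its setting differs from start to start (station x = +63 to +75).
- jaw (a joint): Sliding red jaw of the clamp, m: 0 = fully open (its clamping face at station x = -65); grows as the jaw moves towards +x of the station, to the rail; travel 0.060. Slides against about 2 N of friction (up to 8 N when it also shoves both boards along the plate) and stays where it is left. Starts at 0 to 0.006.
- jaw_face (a point): Point on the jaw's clamping face (its +x face), at the height of the plate's top, station y = 0; moves with the jaw; axes as the station's.
- jaw_handle (a point): Centre of the top of the jaw's black handle, an upright block 16 (x) by 24 (y) that rises 42 above the red jaw, its top 59 above the plate; 10 behind the jaw's clamping face. Axes as the station's.
- mat: Orange mat fixed to the bench, 170 (x) by 100 (y), 3 thick; origin at the centre of its underside.
- scraper: Scraper: white blade block 76 (x) by 56 (y) by 22 high with an upright wooden grip bar on it, 66 (x) by 22 (y), from 22 to 70 above its underside. Origin at the centre of its underside, z up; stands upright on the mat at the start; 0.25 kg. Pushes chips with its 76 wide side faces, along its y.
- board1: Green circuit board on a dark back-plate, together 100 (x) by 95 (y) by 8 thick. In its middle a square aluminium heat sink 40 x 40, from 8 to 38 above the underside, by which it can be picked up; slots (running along x) and other parts stand no higher than 14. Origin at the centre of its underside, z up; 0.2 kg. The clamp grips its 100 width (x); either way round will do.
- board2: Blue circuit board on a dark back-plate, together 100 (x) by 95 (y) by 8 thick. In its middle a square aluminium heat sink 40 x 40, from 8 to 38 above the underside, by which it can be picked up; slots (running along x) and other parts stand no higher than 14. Origin at the centre of its underside, z up; 0.2 kg. The clamp grips its 100 width (x); either way round will do.
- chip1: Chip of scrap plastic, a block 30 x 20 x 12, black (x by y by high); origin at the centre of its underside; 14 g; may be absent.
- chip2: Chip of scrap plastic, a block 26 x 22 x 14, yellow (x by y by high); origin at the centre of its underside; 14 g; may be absent.
- chip3: Chip of scrap plastic, a block 32 x 16 x 12, red (x by y by high); origin at the centre of its underside; 14 g; may be absent.
- chip4: Chip of scrap plastic, a block 24 x 20 x 12, green (x by y by high); origin at the centre of its underside; 14 g; may be absent.
- chip5: Chip of scrap plastic, a block 30 x 18 x 14, black (x by y by high); origin at the centre of its underside; 14 g; may be absent.
- chip6: Chip of scrap plastic, a block 28 x 22 x 12, yellow (x by y by high); origin at the centre of its underside; 14 g; may be absent.
- flux: Bystander: flux bottle, 52 across, 110 high, standing; origin at the centre of its underside.
- driver: Bystander: screwdriver lying on the bench along its own x, about 200 long.
- drive: Bystander: disk drive lying flat, 100 x 147 x 26; origin at the centre of its underside.

How it is judged:
By the outcome, as a careful person would: the job done as asked, in the order asked, and still so for the second after the job is handed in, with the robot touching nothing.
Of chip1, chip2, chip3, chip4, chip5, chip6 only 4 to 6 are there at a start; the rules pass over those that are not, and their reading is None.
At some moment in a run one of board1, board2, scraper may be knocked a few centimetres aside while the robot is not near it.
Once in a run the grip may slacken for a moment while it holds something.
It also fails if it takes over 210 s, if anything falls off the work surface, if the arm or the gripper's body presses on something with over 40 N, if the wrist force passes 120 N, or if a joint passes its speed limit or range.

## Robot

A 6-joint arm with a two-finger parallel gripper is mounted at the origin on the work surface. World frame = base frame: x ahead of the robot, y to its left, z up, the work surface at z = 0. Lengths are in mm, angles in rad, forces in N, time in s.
With the tool pointing down it reaches from about 400 to 825 mm from the base axis. Payload 7 kg.
Tool frame: the origin (TCP) lies at the very end of the fingers, on their centre line; the grasp point (between the pads) lies 19 mm behind it; z points along the fingers, y is the line along which they close (so a half turn about z gives the same grasp; the last joint's range is limited). The gripper opens to 88 mm and grips with 3 to 60 N. Pads are 19 mm wide; open, the fingers measure 130 mm over their backs; the gripper's body (78 mm by 193 mm) begins 47 mm behind the grasp point.
Start: joints at [-0.879, 0.359, 0.012, 0, -1.224, -0.288], TCP at [265.19, -620.701, 226.561] pointing down, gripper open.
Joint ranges: [-3.07, 3.07], [-1.43, 2.12], [-1.02, 1.25], [-3.03, 1.67], [-3.05, -0], [-3.03, 3.03]. Speed limits (rad/s): [2.39, 2.39, 3.01, 3.14, 3.14, 3.14].

## Interface

Orientations are given as a unit quaternion [x, y, z, w].
In Python, from plant import bot gives the robot as it stands. Calls block until the motion is done:
- bot.move_ptp(position, orientation): joint-space move of the TCP to a pose.
- bot.line_to(position, velocity=150, ori=None): straight line of the TCP; ori=None keeps the orientation; velocity is the mean speed in mm/s.
- bot.move_joints(angles): joint-space move.
- bot.move_gripper(opening, force=None): finger opening in mm; force is the grip in N (None keeps the last); returns when the fingers have stopped.
- bot.pause(seconds).
- bot.solve_ik(position, orientation): joint angles nearest the present ones, or None.
- bot.read_state(): the state.
- bot.camera(name): name is "side" or "top"; returns the picture (420x560x3 uint8, red, green, blue); there is no depth.
- bot.get_calibration(name): a dict with "fx", "fy", "cx", "cy" (pixels), "distortion" ([k1, k2, p1, p2, k3] as OpenCV has them; the pictures are not rectified), "view" (4x4, takes a point from world to camera coordinates). Camera axes: x right, y up, looking along -z (the intrinsics and any distortion apply to the point x, -y, -z); pixel columns grow to the right and rows downward; lengths in mm; the calibration is good to about 2 mm. A picture is of the moment at which its call begins. get_calibration takes no time and is no camera call.
A pose or a line that the arm cannot do raises bot.Unreachable and nothing moves.
- bot.close_job(): hands the job in; it is judged then, once.
The state is a dict: "t": time; "joint_pos": joint angles; "qvel": joint speeds; "tau": joint torques, N m; "tcp_pos": TCP position; "eef_rot": TCP orientation; "contact_force": force on the tool from outside, world axes, zero at the start; "moment": the same for the moment, N m; "width": finger opening in mm; "finger_force": force on a finger pad.
Only numpy, scipy, OpenCV 4.12 (cv2) and the standard library are available. Lean on these libraries where they do the work, as an engineer would, in place of code of your own. Each camera call takes 0.05 s, during which the arm holds its last target. There are 200 camera calls.

## Working session

There is one attempt and no reset: what is moved stays moved. The work goes in short steps, each a Python script; the robot and the scene stay as the last script left them, time stands still between calls to the robot, and variables do not carry over. Pictures are saved under pics/ and viewed, at most 14 in all, crops included, and the job is handed in when it is done.

```bash
mkdir -p pics; ls; python3 - <<'E'
from plant import bot
import cv2
for n in("top","side"):
    im=bot.camera(n); cv2.imwrite(f"pics/{n}0.png",cv2.resize(im[:,:,::-1],(800,600),interpolation=cv2.INTER_CUBIC)); cv2.imwrite(f"{n}0_raw.png",im[:,:,::-1])
    print(n,bot.get_calibration(n))
s=bot.read_state();print(s)
E
```

```text
pics
top {'fx': 396.00725763458985, 'fy': 396.00725763458985, 'cx': 275.98202825248086, 'cy': 206.61398989101997, 'distortion': array([0.02418139, 0.        , 0.        , 0.        , 0.        ]), 'view': array([[-4.85217236e-03, -9.99981497e-01, -3.66903761e-03,
         1.13072081e+01],
       [ 9.95293358e-01, -5.18448020e-03,  9.67690677e-02,
        -5.87316920e+02],
       [-9.67862992e-02, -3.18222857e-03,  9.95300098e-01,
        -1.21180281e+03],
       [ 0.00000000e+00,  0.00000000e+00,  0.00000000e+00,
         1.00000000e+00]])}
side {'fx': 415.8633555550264, 'fy': 415.8633555550264, 'cx': 270.8967832311546, 'cy': 212.88798450705488, 'distortion': array([-0.04550194,  0.        ,  0.        ,  0.        ,  0.        ]), 'view': array([[-9.27748333e-01, -3.72953947e-01,  1.37253319e-02,
         5.49314947e+02],
       [ 2.65863763e-01, -6.34649881e-01,  7.25627996e-01,
        -2.40316640e+02],
       [-2.61915045e-01,  6.76849232e-01,  6.87950309e-01,
        -8.67679176e+02],
       [ 0.00000000e+00,  0.00000000e+00,  0.00000000e+00,
         1.00000000e+00]])}
{'t': 0.1, 'joint_pos': array([-8.78886661e-01,  3.59340694e-01,  1.11409715e-02, -2.77673119e-04,
       -1.22410277e+00, -2.88131116e-01]), 'qvel': array([-0.00088963, -0.002568  ,  0.00271051,  0.00062339,  0.00030512,
        0.00133674]), 'tau': array([-1.30023684e-03, -5.84164166e+01,  2.93753207e+01,  7.01566458e+00,
        1.01702206e-02, -5.57185717e-05]), 'tcp_pos': array([ 265.01542018, -620.32186491,  225.70135442]), 'eef_rot': array([-2.00474218e-01,  9.79698680e-01,  7.25901290e-04, -2.39255386e-04]), 'contact_force': array([-0.10373269, -0.47646007,  0.29479226]), 'moment': array([ 0.03223251, -0.03026077, -0.00697934]), 'finger_force': 0.0, 'width': 87.44803464574866}
```

View pics/top0.png

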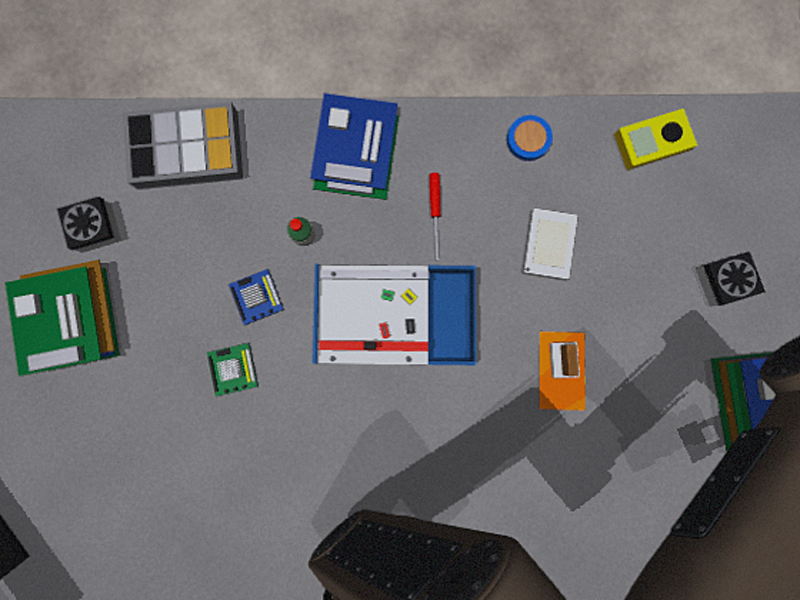

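View pics/side0.png

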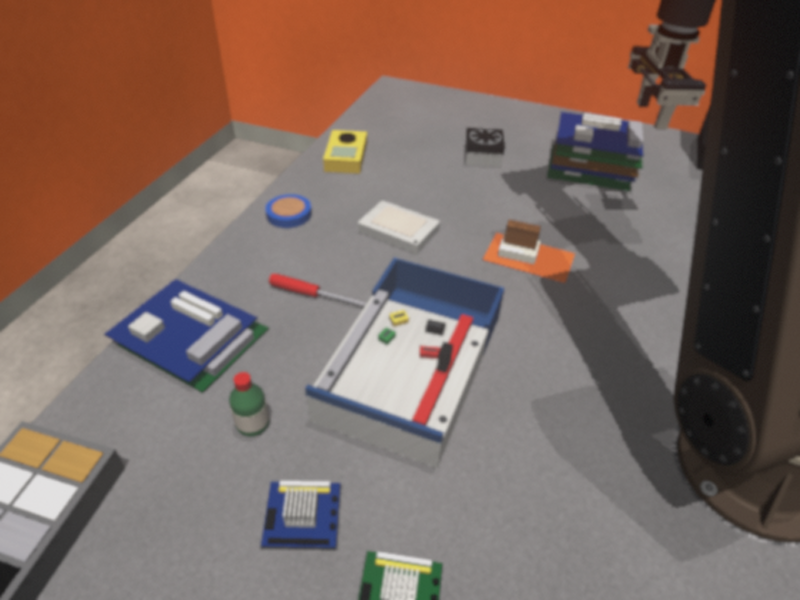

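The top view (800 px copy) shows the station centred near (372,315) with its tray on the right. There are four chips: green (388,295), yellow (409,296), red (385,330) and black (410,326). The blue board is at (257,297), the green board at (233,369), and the scraper on its mat at (565,359). Next I'll make rectified plane views to measure from.

```bash
cat > h.py <<'E'
import numpy as np, cv2
from plant import bot
def proj(n,P):
    c=bot.get_calibration(n); P=np.asarray(P,float).reshape(-1,3)
    Q=P@c["view"][:3,:3].T+c["view"][:3,3]; Q=Q*[1,-1,-1]
    K=np.array([[c["fx"],0,c["cx"]],[0,c["fy"],c["cy"]],[0,0,1]])
    return cv2.projectPoints(Q,np.zeros(3),np.zeros(3),K,c["distortion"])[0].reshape(-1,2)
def ray(n,uv,z):
    c=bot.get_calibration(n); K=np.array([[c["fx"],0,c["cx"]],[0,c["fy"],c["cy"]],[0,0,1]])
    p=cv2.undistortPoints(np.array(uv,float).reshape(-1,1,2),K,c["distortion"]).reshape(-1,2)
    d=np.c_[p[:,0],-p[:,1],-np.ones(len(p))]@c["view"][:3,:3]; o=-c["view"][:3,:3].T@c["view"][:3,3]
    return (o+d*((z-o[2])/d[:,2])[:,None])[:,:2]
def ortho(im,n,x0,x1,y0,y1,z,s):
    "row 0 = x1, col 0 = y1 ; s px/mm"
    xs=x1-np.arange(int((x1-x0)*s))/s; ys=y1-np.arange(int((y1-y0)*s))/s
    X,Y=np.meshgrid(xs,ys,indexing="ij")
    uv=proj(n,np.c_[X.ravel(),Y.ravel(),np.full(X.size,z)]).astype(np.float32).reshape(*X.shape,2)
    return cv2.remap(im,uv,None,cv2.INTER_CUBIC)
E
python3 - <<'E'
from h import *
im=cv2.imread("top0_raw.png"); k=1/1.4286
for nm,p,z in [("station UL",(315,265),65),("plate LR",(428,363),65),("tray R",(477,363),75),("blue",(257,297),8),("green",(233,369),8),("scr",(565,359),40),("mat",(562,370),3),("flux",(300,230),60),("drive",(551,243),26),("driver",(436,260),10)]:
    print(nm,ray("top",np.array(p)*k,z).round())
c=ray("top",np.array((372,315))*k,65)[0].round(-1)
o=ortho(im,"top",c[0]-130,c[0]+130,c[1]-260,c[1]+140,65,2); print(c)
cv2.imwrite("pics/st.png",o)
t=[]
for p,z in [((257,297),8),((233,369),8),((565,359),25),]:
    c=ray("top",np.array(p)*k,z)[0].round(-1); print(c); t.append(ortho(im,"top",c[0]-90,c[0]+90,c[1]-65,c[1]+65,z,2))
cv2.imwrite("pics/ob.png",np.hstack(t))
E
```

```text
station UL [[650. 177.]]
plate LR [[440. -62.]]
tray R [[ 440. -163.]]
blue [[587. 314.]]
green [[428. 364.]]
scr [[ 447. -357.]]
mat [[ 422. -360.]]
flux [[727. 211.]]
drive [[ 702. -339.]]
driver [[668. -85.]]
[540.  60.]
[590. 310.]
[430. 360.]
[ 450. -360.]
```

View pics/st.png

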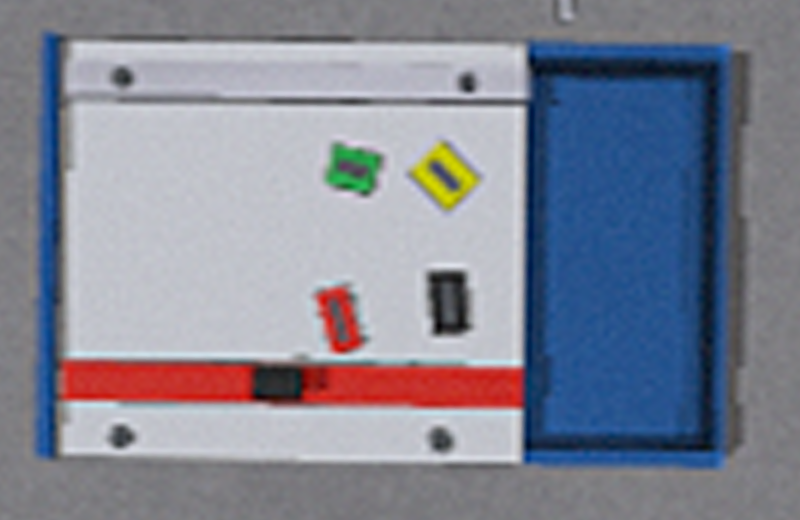

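View pics/ob.png

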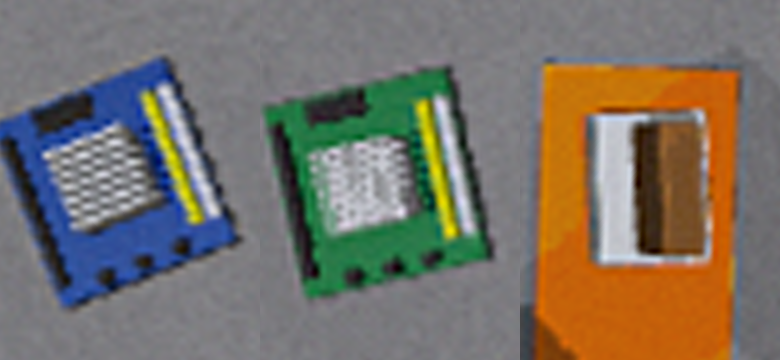

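The plane views show the plate spanning x≈440–650 with its end at y≈−63. The rail foot is at row 102 (x≈619) and the jaw face at row 362 (x≈489). I'll check the pose estimates with model overlays in both cameras.

```bash
cat >> h.py <<'E'
def Rz(a): return np.array([[np.cos(a),-np.sin(a)],[np.sin(a),np.cos(a)]])
def rect(c,yaw,x0,x1,y0,y1,z):
    q=np.array([[x0,y0],[x1,y0],[x1,y1],[x0,y1]])@Rz(yaw).T+np.array(c); return np.c_[q,np.full(4,z)]
def draw(im,n,P,k,off,col):
    p=(proj(n,P)-off)*k; cv2.polylines(im,[np.round(p*8).astype(int)],True,col,1,cv2.LINE_AA,3)
E
cat > ov.py <<'E'
from h import *
S=([545,57],-.009); tiles=[]
items=[(rect(*S,-105,105,-120,120,65),(0,0,255)),(rect(*S,-97,97,-216,-120,75),(0,255,255)),(rect(*S,74,75,-120,108,65),(255,0,255)),(rect(*S,-57,-56,-120,108,82),(0,255,0)),(rect(*S,74,75,-120,108,82),(255,0,0)),
(rect([589.2,315.2],.375,-50,50,-47.5,47.5,8),(0,0,255)),(rect([429,366],.213,-50,50,-47.5,47.5,8),(0,0,255)),(rect([445.5,-360],.05,-38,38,-28,28,25),(0,0,255)),(rect([445.5,-360],.05,-33,33,-11,11,73),(0,255,0)),
(rect([589.2,315.2],.375,-20,20,-20,20,38),(0,255,0)),(rect([429,366],.213,-20,20,-20,20,38),(0,255,0))]
for n,(u,v,w,h),k in [("top",(215,180,125,80),5),("side",(210,175,145,150),4),("top",(140,180,70,105),4),("side",(175,325,145,95),4),("top",(365,220,60,75),5),("side",(335,145,75,55),5)]:
    im=cv2.imread(n+"0_raw.png")[v:v+h,u:u+w]; im=cv2.resize(im,None,fx=k,fy=k,interpolation=cv2.INTER_CUBIC)
    for P,c in items: draw(im,n,P,k,np.array([u,v])-.5*(1-1/k)*-1*0,c)
    tiles.append(im)
def fit(a,h): return a
def pack(a,b):
    H=max(a.shape[0],b.shape[0]); f=lambda t: cv2.copyMakeBorder(t,0,H-t.shape[0],0,0,cv2.BORDER_CONSTANT); return np.hstack([f(a),f(b)])
cv2.imwrite("pics/ov1.png",cv2.resize(pack(tiles[0],tiles[1]),None,fx=.66,fy=.66,interpolation=cv2.INTER_AREA)); 
q=pack(pack(tiles[2],tiles[3]),pack(tiles[4],tiles[5])); print(q.shape)
cv2.imwrite("pics/ov2.png",cv2.resize(q,None,fx=800/q.shape[1],fy=800/q.shape[1],interpolation=cv2.INTER_AREA))
E
python3 ov.py
```

```text
(420, 1535, 3)
```

View pics/ov1.png

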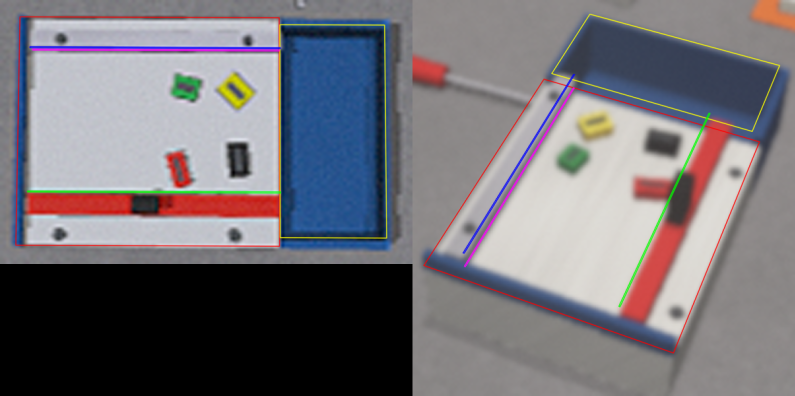

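View pics/ov2.png

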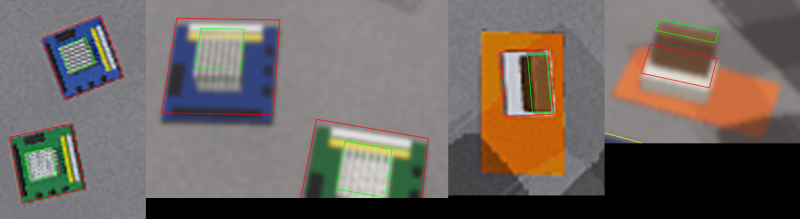

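Overlays agree to about 2 mm. I'll pick up the scraper.

```bash
cat >> h.py <<'E'
S0=np.array([545.,57.]); SY=-.009
def q(yaw):
    a=yaw+np.pi; return [np.cos(a/2),np.sin(a/2),0,0]
def st(x,y): return S0+Rz(SY)@np.array([x,y])
def ptp(xy,z,yaw): bot.move_ptp([xy[0],xy[1],z],q(yaw))
def lin(xy,z,v=150,yaw=None): bot.line_to([xy[0],xy[1],z],v,None if yaw is None else q(yaw))
def rep(m=""):
    s=bot.read_state(); print(m,"t%.1f"%s["t"],s["tcp_pos"].round(1),"F",s["contact_force"].round(1),"w%.1f ff%.1f"%(s["width"],s["finger_force"])); return s
E
python3 - <<'E'
from h import *
c=np.array([445.5,-360.5])
ptp(c,130,.05); rep()
lin(c,34,120); rep("down")
bot.move_gripper(15,45); rep("grip")
lin(c,60,80); bot.pause(.3); rep("lift")
lin(c,180,250); rep()
cv2.imwrite("side1.png",bot.camera("side")[:,:,::-1])
E
```

```text
t1.4 [ 445.6 -361.1  130.3] F [-0.4  0.   0.5] w87.8 ff0.0
down t2.3 [ 445.9 -360.9   34.6] F [-0.   0.4 -0.3] w87.8 ff0.0
grip t3.4 [ 445.6 -360.6   34. ] F [ 0.4 -1.5 -0.4] w21.7 ff45.0
lift t4.1 [ 445.2 -360.4   59.5] F [-0.3 -0.8 -1.6] w22.0 ff45.0
 t4.8 [ 445.2 -360.2  179.8] F [ 0.2  0.9 -3.1] w21.5 ff45.0
```

```bash
cat > scrape.py <<'E'
from h import *
import sys
def stroke(x,y0,y1,z=96.5,n=4):
    lin(st(x,y0),z+6,150,SY); lin(st(x,y0),z,40); rep("touch")
    for y in np.linspace(y0,y1,n+1)[1:]: lin(st(x,y),z,110); rep("y%d"%y)
    lin(st(x,y1),150,200)
E
python3 - <<'E'
from scrape import *
ptp(st(31,60),150,SY); rep()
stroke(31,60,-122)
lin(st(-17,60),150,300); stroke(-17,60,-122)
ptp([445,-300],200,SY); rep()
im=bot.camera("top")[:,:,::-1]; cv2.imwrite("top2.png",im)
o=ortho(im,"top",410,670,-200,200,65,2); cv2.imwrite("pics/st2.png",o)
E
```

```text
t6.6 [576.6 115.8 150. ] F [ 0.4  0.4 -2.4] w21.2 ff45.0
touch t7.4 [576.7 116.7  96.9] F [-0.4  0.2 -2.3] w21.7 ff45.0
y14 t7.9 [576.3  70.9  96.7] F [ 0.4 -0.3 -2.2] w21.9 ff45.0
y-31 t8.5 [575.8  25.6  96.5] F [-0.   0.8 -2.2] w22.1 ff45.0
y-76 t9.1 [575.4 -19.9  96.5] F [-0.2  0.8 -3.5] w21.7 ff45.0
y-122 t9.6 [575.  -65.3  96.5] F [-0.3  0.8 -2.5] w21.9 ff45.0
touch t11.6 [528.6 117.1  96.8] F [ 0.4 -0.9 -2. ] w21.7 ff45.0
y14 t12.2 [528.4  71.4  96.7] F [ 0.  -0.3 -1.5] w21.7 ff45.0
y-31 t12.7 [527.9  26.2  96.6] F [-0.1 -0.  -2.6] w21.8 ff45.0
y-76 t13.3 [527.4 -19.3  96.5] F [ 0.1 -0.2 -2.1] w21.6 ff45.0
y-122 t13.9 [527.  -64.8  96.5] F [ 0.1  1.3 -2.1] w21.7 ff45.0
 t15.3 [ 444.9 -299.5  199.2] F [ 0.7  0.3 -2.2] w22.0 ff45.0
```

View pics/st2.png

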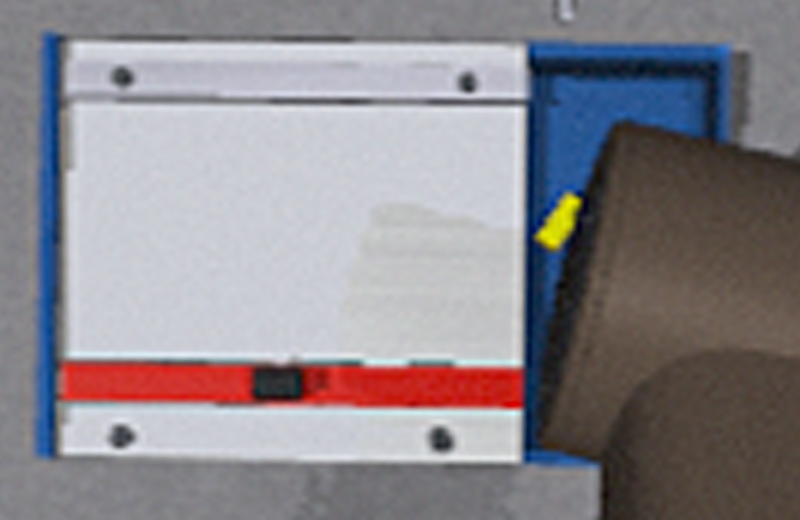

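The plate is clear and a yellow chip is visible in the tray at (558,222); the arm hides the rest of the tray. Next: scraper back on its mat, then a fresh look.

```bash
python3 - <<'E'
from h import *
c=np.array([445.5,-360.5])
ptp(c,70,.05); rep()
lin(c,37,80); lin(c,33.6,15); rep("on mat")
bot.move_gripper(60); rep()
lin(c,130,200)
bot.move_joints([-1.3,0.36,0.01,0,-1.22,-.29]); rep()
im=bot.camera("top")[:,:,::-1]; cv2.imwrite("top3.png",im)
cv2.imwrite("side3.png",bot.camera("side")[:,:,::-1])
a=ortho(im,"top",380,680,-400,400,40,1)
for P,c in [(rect([589.2,315.2],.375,-50,50,-47.5,47.5,8),(0,0,255)),(rect([429,366],.213,-50,50,-47.5,47.5,8),(0,0,255)),(rect([445.5,-360],.05,-38,38,-28,28,25),(0,0,255))]:
    pass
t=[ortho(im,"top",x-90,x+90,y-65,y+65,z,2) for x,y,z in[(590,310,8),(430,360,8),(450,-360,25)]]
t=np.hstack(t)[:, :780]
cv2.imwrite("pics/ob3.png",np.vstack([cv2.resize(a,(780,292)),cv2.resize(t,(672,308))[:, :].copy() if 0 else cv2.copyMakeBorder(cv2.resize(t,(650,300)),0,0,0,130,cv2.BORDER_CONSTANT)]))
E
```

```text
t16.0 [ 446.4 -360.2   70.6] F [ 0.5  0.2 -1.9] w21.8 ff45.0
on mat t16.9 [ 446.  -360.7   34.1] F [ 0.8 -0.2  0.9] w22.0 ff45.0
 t17.7 [ 445.5 -360.5   33.6] F [-0.2  0.4  0.1] w60.2 ff0.0
 t20.4 [ -10.5 -675.2  224.6] F [-0.3 -0.6 -0.2] w60.2 ff0.0
```

View pics/ob3.png

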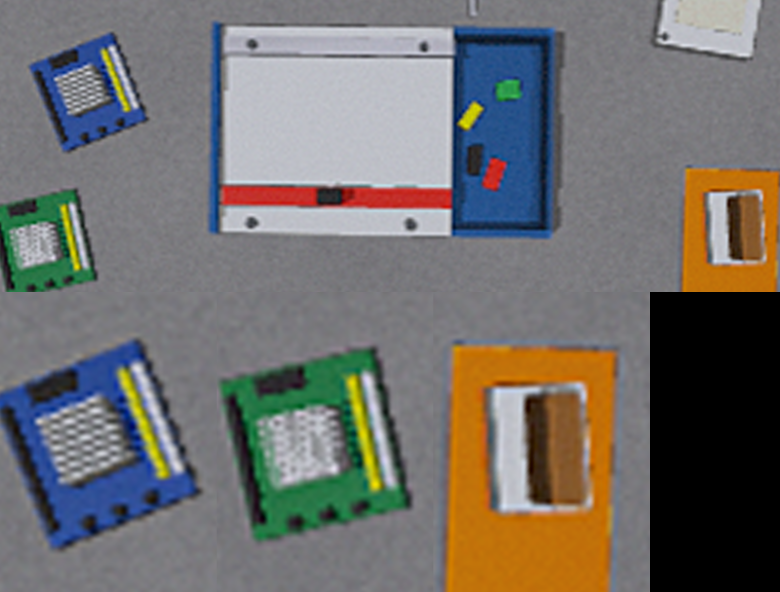

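All four chips lie in the tray, the boards haven't moved and the scraper is back on its mat. Now the blue board.

```bash
cat > place.py <<'E'
from h import *
def board(c,yaw,x,y):
    c=np.array(c); ptp(c,110,yaw); lin(c,16,120); rep("at")
    bot.move_gripper(34,45); z0=rep("grip")["tcp_pos"][2]
    lin(c,45,80); bot.pause(.2); rep("lift"); lin(c,170,250)
    ptp(st(x,y),170,SY); rep("over")
    lin(st(x,y),z0+65+6,150); rep("pre")
    cv2.imwrite("side_pre.png",bot.camera("side")[:,:,::-1])
    lin(st(x,y),z0+65-.2,20); rep("down")
    bot.move_gripper(50); rep("open")
    lin(st(x,y),170,200)
E
python3 - <<'E'
from place import *
board([589.2,315.2],.375,18,57)
bot.move_joints([1.2,0.36,0.01,0,-1.22,-.29]); rep()
for n in("top","side"): cv2.imwrite(n+"4.png",bot.camera(n)[:,:,::-1])
a=cv2.imread("side_pre.png")[170:320,200:400]; b=cv2.imread("side4.png")[170:320,200:400]
im=cv2.imread("top4.png")
v=np.hstack([cv2.resize(t,(400,300),interpolation=cv2.INTER_CUBIC) for t in(a,b)])
v=np.vstack([v,cv2.resize(np.hstack([ortho(im,"top",410,670,-70,190,73,1),ortho(im,"top",340,600,300,430,8,1)]),(800,300)) if 0 else np.hstack([ortho(im,"top",470,670,-70,190,73,1.5),cv2.copyMakeBorder(ortho(im,"top",340,540,265,465,8,1.5),0,0,0,110,cv2.BORDER_CONSTANT)])])
cv2.imwrite("pics/b1.png",v); print(v.shape)
E
```

```text
at t25.5 [589.7 315.5  16.7] F [0.  0.1 0.3] w59.9 ff0.0
grip t25.9 [589.5 315.7  16.7] F [-1.5  1.4  4. ] w39.5 ff45.0
lift t26.6 [588.9 314.9  44.4] F [-0.6 -0.1 -2.6] w39.6 ff45.0
over t28.1 [563.2 113.2 169.2] F [-0.3  0.9 -2.1] w39.7 ff45.0
pre t28.8 [564.1 114.5  88.2] F [ 0.5 -0.2 -0.7] w39.6 ff45.0
down t29.3 [563.6 113.9  81.7] F [-0.4  0.6 -1.3] w39.8 ff45.0
open t29.8 [563.6 113.8  81.6] F [-0.7  0.6  0.6] w50.1 ff0.0
 t32.0 [413.8 533.5 224.2] F [ 0.3 -0.4  0.1] w50.0 ff0.0
(600, 800, 3)
```

View pics/b1.png

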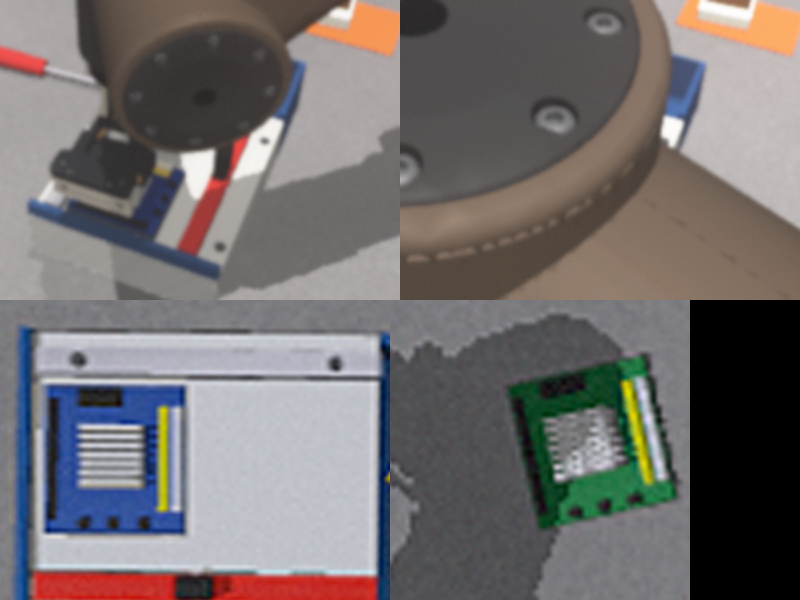

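The blue board sits flat and square in the channel, centre about (563,113). The green board was knocked to about (445,329), yaw about 0.23. I'll refine that by segmentation and pick it up.

```bash
python3 - <<'E'
from place import *
im=bot.camera("top")[:,:,::-1].copy(); o=ortho(im,"top",365,525,250,410,8,4)
b,g,r=[o[:,:,i].astype(int) for i in range(3)]
m=((g-r>12)&(g-b>8)).astype(np.uint8)
m=cv2.morphologyEx(m,cv2.MORPH_OPEN,np.ones((5,5)))
n,l,s,_=cv2.connectedComponentsWithStats(m); k=1+s[1:,4].argmax()
(u,v),(w,h),a=cv2.minAreaRect(np.argwhere(l==k)[:,::-1].astype(np.float32))
c=np.array([525-v/4,410-u/4]); print(c,w/4,h/4,a)
yaw=min([-np.radians(a)+i*np.pi/2 for i in(-1,0,1,2)],key=lambda t:abs(t-.228)); print(yaw)
assert abs(yaw-.228)<.05 and np.hypot(*(c-[445,329]))<6
c=(c+[445,329])/2; print(c)
board(c,(yaw+.228)/2,18,-45)
bot.move_joints([1.2,0.36,0.01,0,-1.22,-.29])
im=bot.camera("top")[:,:,::-1]; cv2.imwrite("top5.png",im); cv2.imwrite("pics/b2.png",cv2.resize(ortho(im,"top",420,670,-200,200,73,2),(800,500)))
rep()
E
```

```text
[445.44834137 330.67628479] 101.50213623046875 96.20539855957031 77.17433166503906
0.2238501412138474
[445.22417068 329.8381424 ]
at t34.9 [445.6 330.3  16.6] F [0.1 0.2 0.9] w50.2 ff0.0
grip t35.2 [445.6 330.3  16.8] F [-2.   0.3  5.3] w39.5 ff45.0
lift t36.0 [445.  329.5  44.4] F [-0.4  1.1 -2.5] w39.6 ff45.0
over t37.9 [562.5  12.6 169.7] F [-0.   0.9 -1.8] w40.0 ff45.0
pre t38.6 [563.2  12.4  88.5] F [-0.4  0.4 -0.9] w39.6 ff45.0
down t39.1 [562.9  11.9  81.9] F [0.8 0.2 0.1] w39.8 ff45.0
open t39.6 [562.6  11.8  81.6] F [ 0.2 -0.6  0.3] w50.0 ff0.0
 t42.2 [414.1 533.5 224.7] F [0.4 0.  0.4] w49.7 ff0.0
```

View pics/b2.png

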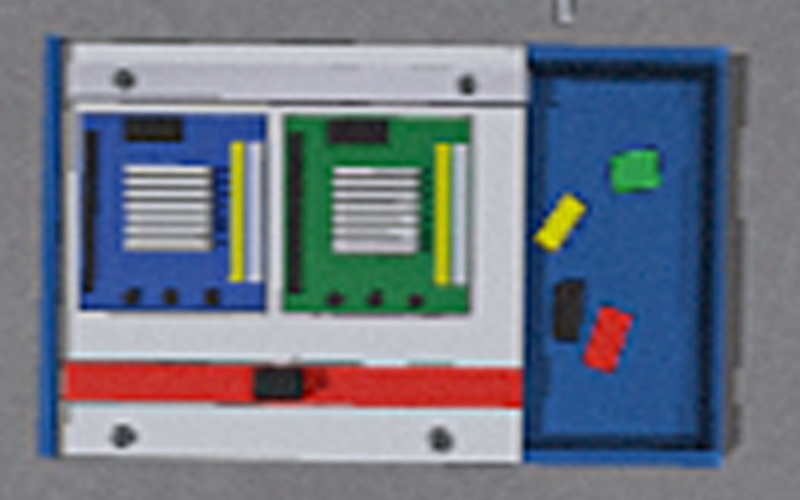

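Both boards lie flat and square side by side with a gap of about 7 mm, and the chips are in the tray. Now I'll push the jaw by its handle, watching the force.

```bash
python3 - <<'E'
from h import *
y=57.5; z=94
bot.move_gripper(0,10)
ptp([440,y],150,SY); lin([440,y],z,150); s=rep("behind"); f0=s["contact_force"][0]
x=440; 
while x<515:
    x+=2 if x<478 else .5
    lin([x,y],z,25 if x<478 else 12)
    s=bot.read_state(); f=f0-s["contact_force"][0]
    if f>1.5 and (x<478 or x%1==0): print(x,s["tcp_pos"][0].round(1),round(f,1))
    if f>14: break
bot.pause(.3); rep("hold")
E
```

```text
behind t45.4 [440.4  57.9  94.3] F [ 0.7 -0.4  0.1] w0.1 ff0.0
464 463.9 1.8
466 466.1 1.6
472 472.3 1.8
474 474.3 1.6
478 478.1 2.0
479.0 479.0 1.8
480.0 480.0 2.9
481.0 481.0 2.8
482.0 482.0 2.4
483.0 483.0 2.6
484.0 484.0 2.0
485.0 485.0 3.1
486.0 485.9 2.4
487.0 486.8 5.6
488.0 487.9 5.4
489.0 489.0 5.3
490.0 489.9 4.3
491.0 490.9 5.3
492.0 491.5 7.9
493.0 491.5 11.8
hold t58.3 [491.6  57.3  93.9] F [-15.    1.8   8.6] w0.3 ff7.0
```

At 491.5 mm the jaw stopped and the force climbed from 5 to 15 N without motion, so the boards are held. I'll back off and check.

```bash
python3 - <<'E'
from h import *
lin([475,57.5],94,40); lin([440,57.5],94,120); lin([440,57.5],200,200)
bot.move_joints([-1.3,0.36,0.01,0,-1.22,-.29]); rep()
im=bot.camera("top")[:,:,::-1]; sd=bot.camera("side")[:,:,::-1]
a=ortho(im,"top",430,660,-180,190,73,1.5)
b=cv2.resize(im[150:300,200:440],(555,345)); c=cv2.resize(sd[130:320,190:420],(415,345))
c=cv2.resize(sd[130:320,190:420],(800-a.shape[1],a.shape[0])); v=np.hstack([a,c]); b=cv2.resize(ortho(im,"top",380,480,-420,-300,25,2),(240,200))
v=np.vstack([v,cv2.copyMakeBorder(b,0,0,0,560,cv2.BORDER_CONSTANT)])
cv2.imwrite("pics/fin.png",v)
E
```

```text
t63.0 [ -10.6 -675.4  225. ] F [-0.1 -0.2 -0. ] w0.7 ff0.0
```

View pics/fin.png

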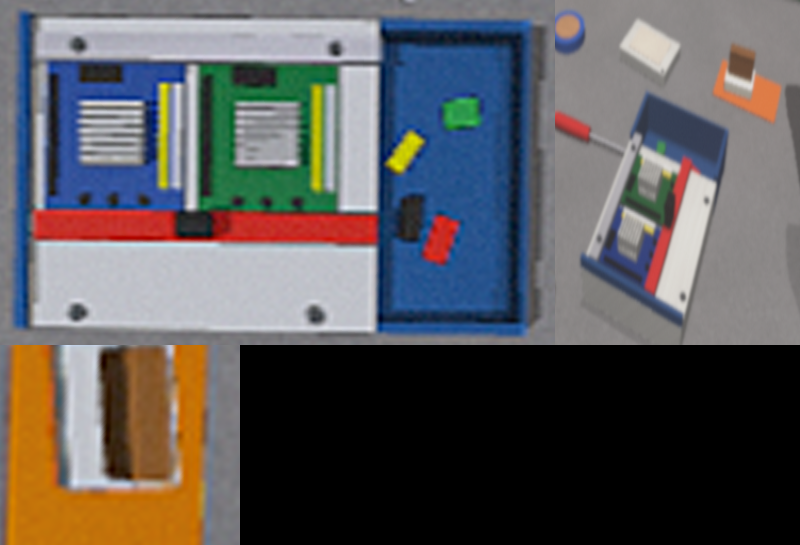

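The jaw and rail hold both boards flat and square, four chips lie in the tray, and the scraper stands upright on its mat. I'm handing in.

```bash
python3 -c "
from plant import bot
print(bot.close_job())"
```

```text
the job is handed in; nothing more can be done
None
```

The job is handed in: all four chips are in the tray, both boards are clamped snugly against the rail (felt at about 15 N), the scraper is upright on its mat, and the bottle, screwdriver and disk drive were not touched.

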